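# Hold the parcel box unlocked

### The job

Take the key with the plain rectangular bow out of the wooden key rack, push it fully home into the lock on top of the grey parcel box, wiggling it if the sticky pins hold it up, then turn it a quarter turn clockwise (seen from above) against its return spring. Finish while still gripping the key and holding it turned: do not let go. Leave the other two keys, and the other things on the counter, where they are.

Things in the scene. Friction and masses are not known exactly. Their poses are not given: they have to be found in the camera images.
- key: The key to use, dark steel bow, bright blade, 78 mm tall, 60 g, upright, blade down, in one of the rack's three slots (which one varies). Origin: centre of the blade's lower tip; z up the shank. From the tip up: flat bit 5 mm thick (x), 14 mm wide (y), 0 to 14 mm, its lowest 7 mm tapering to 6 mm wide; round neck 6 mm across to 36 mm; then the bow. Either way round fits the lock.
- key_bow (a point): Point to grip on the key's bow, 60 mm above its tip, axes as the key's. The bow is a rectangular slab 12 mm thick (x), 34 mm wide (y), 42 mm high, from 36 to 78 mm above the tip; grip it across its thickness. Its flat underside rests on the rack's top.
- key_disc: Another key, round disc bow 34 mm across and 12 mm thick on a short stem, 75 mm tall, same blade and same frame; leave it in the rack.
- key_tee: Another key, T-shaped bow (a crossbar 44 mm long, 12 mm thick), 76 mm tall, same blade and same frame; leave it in the rack.
- rack: Fixed wooden key rack, a block 50 mm (x) by 210 mm (y) by 42 mm high, origin at the centre of its underside. Three vertical slots 8.5 mm (x) by 17.5 mm (y), through the full height, at y = -66, 0 and +66 mm; the key bows stand in a row with their width along the rack's y. Its place and heading vary.
- lockbox: Fixed grey steel parcel box, 90 mm high, x -140 to +60 mm and y -130 to +70 mm about its origin, which is on the lock's axis at the counter. On top a round lock boss 76 mm across, its flat 50 mm square face 108 mm above the counter (dark rim 2 mm lower). A bolt and two staples 14 mm tall stand on the box top 40 mm and more from the lock axis, to its -y side. Place and heading vary.
- keyway (a point): Centre of the keyway's mouth in the flat lock face, 108 mm above the counter; axes as the box's. Vertical slot 7 mm (x) by 16 mm (y), mouth flared 4 mm on every side; the key goes in with its y along the slot's y. Fully home, the bow's underside is on the face and the tip 36 mm below it; the key cannot turn until the tip is about 32 mm down.
- pins (a point): Middle of the two sticky pins, 11 mm below the lock face on the lock axis. They reach into the slot's narrow ends 9 mm (+y end) and 13.5 mm (-y end) below the face; the tapered blade pushes each up to about 2 mm aside and it tends to stay there. A straight push can jam at 20 to 30 N, then jump; rocking the key 1 to 2 mm along the slot's y while pressing lightly frees it.
- plug (a joint): Turn of the lock's plug under the face, rad: 0 at rest with the slots in line, growing clockwise seen from above to a stop at 1.75. A spring returns it (about 0.05 N m at 0, 0.13 N m at a quarter turn). The key has about 0.15 rad of play in the plug, so the plug lags the key by that much.
- tape: Cardboard ring, 90 mm across, 48 mm high, lying on the counter; origin at the centre of its underside. Bystander.
- mug: White mug, 80 mm across, 90 mm high, handle towards its +y; origin at the centre of its underside. Bystander.
- phone: Flat black phone, 74 by 150 by 8 mm; origin at the centre of its underside. Bystander.
- carton: Cardboard carton, 130 by 100 by 70 mm high; origin at the centre of its underside. Bystander.
- glue: White bottle, 44 mm across, 110 mm high; origin at the centre of its underside. Bystander.
- giftbox: Dark wooden gift box, 70 by 70 by 50 mm high; origin at the centre of its underside. Bystander.

How it is judged:
By the outcome, as a careful person would: the job done as asked, in the order asked, and still so for the second after the job is handed in, while the arm keeps its last pose, push and grip.
It also fails if it takes over 54 s, if anything falls off the work surface, if the arm or the gripper's body presses on something with over 40 N, if the wrist force passes 120 N, or if a joint passes its speed limit or range.

### The arm

A 6-joint arm with a two-finger parallel gripper is mounted at the origin on the work surface. World frame = base frame: x ahead of the robot, y to its left, z up, the work surface at z = 0. Lengths are in mm, angles in rad, forces in N, time in s.
With the tool pointing down it reaches from about 300 to 750 mm from the base axis. Payload 8.5 kg.
Tool frame: the origin (TCP) lies on the centre line of the jaws, within the pads' length; the fingertips stand 8 mm ahead of it and the grasp point (between the pads) lies 11 mm behind it; x points along the fingers, z is the direction in which the jaws open and shut, and the axes are right-handed (so a half turn about x gives the same grasp; the last joint's range is limited). The gripper opens to 85 mm and grips with 20 to 120 N. Pads are 22 mm wide; open, the fingers measure 114 mm over their backs; the gripper's body (76 mm by 85 mm) begins 54 mm behind the grasp point. The pads swing forward as they close: fully open they stand 13 mm farther back than shut.
Start: joints at [0.995, 0.381, 1.297, -0, 1.464, -0.215], TCP at [194.153, 514.573, 211.022] pointing down, gripper open.
Joint ranges: [-3.11, 3.11], [-0.89, 2.33], [0.22, 2.48], [-1.42, 4.56], [0.17, 2.85], [-2.88, 2.88]. Speed limits (rad/s): [2.39, 2.39, 3.14, 3.14, 3.14, 3.14].

### API

Orientations are given as [roll, pitch, yaw] about the fixed x, y, z axes, in that order (R = Rz(yaw) Ry(pitch) Rx(roll)).
In Python, from cell import telemetry, snapshot, r, boxes_of, silhouettes gives the robot as it stands. The module is installed in compiled form; this text tells all that it offers.
- The arm moves only by the tool apply_moves, never from a script. Its arguments are lists of equal length, an entry for each row: "linear": the shift along the tool's x, y, z in cm, a list of three; "rotation": the turn, a rotation vector about the tool's x, y, z in degrees, a list of three; "gripper": the finger opening in cm, from 0 to 8.54. A call has 1 to 5 rows; each row is the pose to reach, as a shift and turn from the pose measured when the call began, along the tool's axes at that moment; what a row does not reach only later rows make up. A row lasts 1/8 s, in which the tool goes at most 62.5 mm and 10.7 degrees, less where a joint would pass 70% of its speed; a pose out of reach is approached as far as the arm can. A call with a gripper value outside its range is refused whole. The fingers move at their own pace and stop on an object; "grip_force" is the grip in N (left out, the last holds). Time passes only in rows, so rows that repeat a pose let the fingers close. It gives the time, the measured TCP pose, the force and the opening at its end, in the units of the state.
- telemetry.sense(): the state, without advancing time (a new reading comes with each control period).
- snapshot(name): name is "scene" or "top" or "wrist"; returns a dict with "pixels" (400x640x3 uint8, red, green, blue), "z_map" (400x640 float32, mm along the optical axis (not along the pixel's ray), 0 where there is no reading), "intrinsics" (3x3 intrinsics, pixels), "k1" (the pictures are not rectified: a ray, as slopes to the right and down, at radius r is drawn at 1 + k1 r^2 times it, then the intrinsics apply), "rvec" (rotation vector, rad) and "tvec" (3), from world to camera coordinates, as OpenCV has them. Camera axes: x right, y down, z forward; pixel columns grow to the right and rows downward; lengths in mm; the calibration is good to about 2 mm. A picture is of the moment at which its call begins.
- r.close_job(): hands the job in, once; it reports no verdict.
Trained networks look in the newest picture that a camera, given by its name, has taken for a name from the list of things; names that differ only in an ending like _2 or _b are one class to them, and where a whole thing is asked for, a point or a joint stands for the part that bears it (a point fixed in the world has none). Each returns a list of dicts, best first, with "confidence" (0 to 1); they miss things now and then, are a little off and sometimes report something else, mostly with a low value. They report only what shows in the picture. A call takes as long as a camera call.
- boxes_of(camera, label): "bbox" ([centre column, centre row, width, height] in pixels, round what is visible of it).
- silhouettes(camera, label): "pixels" (400x640 bool, what is visible of it) and "bbox" ([centre column, centre row, width, height] in pixels, round what is visible of it).
The state is a dict: "clock": time; "joint_positions": joint angles; "dq": joint speeds; "joint_torque": joint torques, N m; "eef_pos": TCP position; "eef_rot": TCP orientation; "wrist_force": force on the tool from outside, world axes, zero at the start; "moment": the same for the moment, N m; "width": finger opening in mm.
Only numpy, scipy, OpenCV 4.12 (cv2) and the standard library are available. Lean on these libraries where they do the work, as an engineer would, in place of code of your own. Each camera call takes 0.05 s, during which the arm holds its last target.

## Working session

There is one attempt and no reset: what is moved stays moved. The work goes in short steps, Python scripts to look and compute and a tool call to move; the robot and the scene stay as the last step left them, time stands still between calls to the robot, and variables do not carry over. Pictures are saved under pics/ and viewed, and the job is handed in when it is done.

Besides the shell and the picture viewer there is one more tool, called after "Emit:" by a JSON object that holds its "name" and its "arguments", one argument or row to a line. apply_moves: Moves the arm, as the interface text tells. Its arguments: {"type":"object","properties":{"linear":{"type":"array"},"rotation":{"type":"array"},"gripper":{"type":"array"},"grip_force":{"type":"number"}},"required":["linear","rotation","gripper"]}

```bash
mkdir -p pics
cat > h.py <<'E'
import numpy as np, cv2
from scipy.spatial.transform import Rotation as R
from cell import telemetry, snapshot, r, boxes_of, silhouettes
def snap(n,f=None):
    s=snapshot(n)
    if f: cv2.imwrite('pics/'+f+'.png',s['pixels'][:,:,::-1])
    return s
def world(s,mask=None):
    z=s['z_map']; K=np.array(s['intrinsics']); h,w=z.shape
    vv,uu=np.mgrid[:h,:w] if mask is None else np.nonzero(mask)
    xd=(uu-K[0,2])/K[0,0]; yd=(vv-K[1,2])/K[1,1]
    x,y=xd.copy(),yd.copy()
    for _ in range(15):
        f=1+s['k1']*(x*x+y*y); x=xd/f; y=yd/f
    zz=z if mask is None else z[mask]
    P=np.stack([x*zz,y*zz,zz],-1)
    Rm=cv2.Rodrigues(np.array(s['rvec'],float))[0]
    W=(P-np.array(s['tvec']).reshape(3))@Rm
    W[zz==0]=np.nan
    return W
def proj(s,p):
    Rm=cv2.Rodrigues(np.array(s['rvec'],float))[0]
    c=np.asarray(p)@Rm.T+np.array(s['tvec']).reshape(3)
    a=c[...,:2]/c[...,2:]; a=a*(1+s['k1']*(a**2).sum(-1,keepdims=True))
    K=np.array(s['intrinsics']); return np.stack([a[...,0]*K[0,0]+K[0,2],a[...,1]*K[1,1]+K[1,2]],-1)
E
python3 - <<'E'
from h import *
st=telemetry.sense();print(st)
for n in ['scene','top','wrist']:
    s=snap(n,n+'0')
    Rm=cv2.Rodrigues(np.array(s['rvec'],float))[0]
    print(n,-Rm.T@np.array(s['tvec']).reshape(3),s['intrinsics'],s['k1'],Rm[2])
    for l in ['key','key_disc','key_tee','rack','lockbox']:
        print(l,[(np.round(b['bbox']),round(b['confidence'],2)) for b in boxes_of(n,l)][:3])
E
```

```text
{'clock': 0.0, 'joint_positions': array([ 9.94707605e-01,  3.81237401e-01,  1.29828218e+00, -2.10327933e-05,
        1.46361429e+00, -2.15296765e-01]), 'dq': array([-0.00120914, -0.00029658, -0.00019612,  0.00282964, -0.00116314,
        0.00076385]), 'joint_torque': array([ 5.39725806e-04, -4.48442674e+01, -2.31285793e+01, -5.75484910e-05,
        4.57747039e-03, -2.56284108e-05]), 'eef_pos': array([193.97872278, 514.3013541 , 210.38235448]), 'eef_rot': array([ 2.93986134,  1.56925497, -2.13331734]), 'wrist_force': array([ 0.49771778, -0.59754137,  0.14255879]), 'moment': array([-0.05413052, -0.02101796,  0.0027465 ]), 'width': 85.57395582507895}
scene [1077.55097475  880.5774525   671.48196613] [[488.53259925   0.         315.05519251]
 [  0.         488.53259925 202.22955941]
 [  0.           0.           1.        ]] -0.04010591840913071 [-0.45194451 -0.70754632 -0.5432535 ]
key [(array([394., 233.,  14.,  23.]), 0.87), (array([270., 236.,  40.,  52.]), 0.72)]
key_disc [(array([418., 247.,  15.,  18.]), 0.48)]
key_tee [(array([370., 216.,  21.,  18.]), 0.54)]
rack [(array([391., 
[... 217 characters left out ...]
         0.           1.        ]] -0.06990435382610535 [ 0.0775214   0.01689694 -0.99684749]
key []
key_disc [(array([247., 241.,  12.,   2.]), 0.37)]
key_tee [(array([193., 246.,  33.,  33.]), 0.47), (array([296., 232.,  19.,   9.]), 0.41)]
rack [(array([272., 235.,  77.,  32.]), 0.62)]
lockbox [(array([454., 244.,  97.,  89.]), 0.75)]
wrist [127.02090522 539.3902453  373.78866048] [[288.76641947   0.         322.4532558 ]
 [  0.         288.76641947 197.87588244]
 [  0.           0.           1.        ]] -0.043309181143334964 [ 0.26560513 -0.1003234  -0.95884781]
key []
key_disc []
key_tee [(array([368., 328.,  60.,  39.]), 0.73)]
rack []
lockbox [(array([ 13., 388.,  23.,  23.]), 0.67)]
```

View pics/scene0.png

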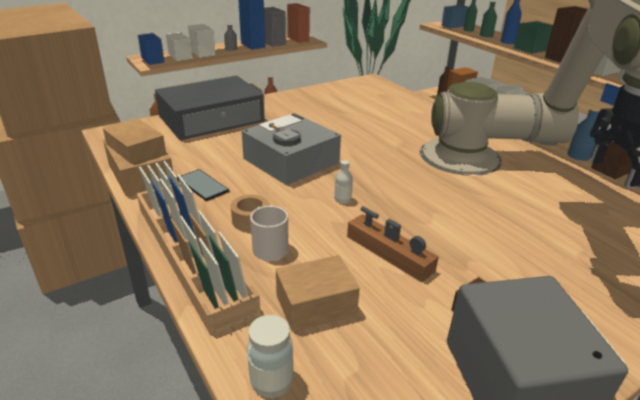

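View pics/top0.png

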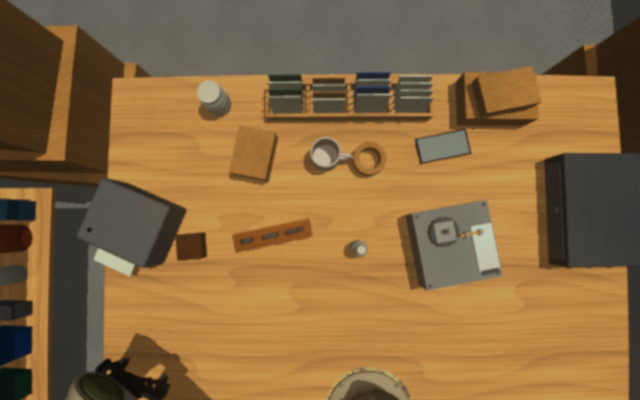

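View pics/wrist0.png

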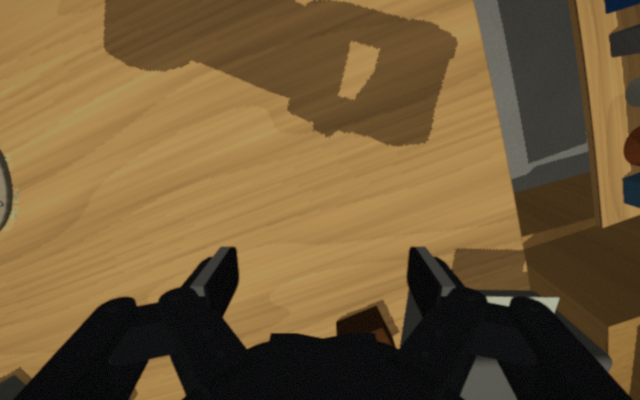

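The scene view shows the tee at (370,216), the rectangular bow at (394,233) in the middle slot and the disc at (418,247). The top view shows the rack around (272,235) and the lock boss around (444,232). Next I'll measure them.

Run:
```python
from h import *
s=snap('top'); W=world(s)
uu,vv=np.meshgrid(np.arange(640),np.arange(400))
def reg(m,n):
    P=W[m]; c,sz,a=cv2.minAreaRect(P[:,:2].astype(np.float32)); print(n,m.sum(),np.round(c,1),np.round(sz,1),round(a,1),'zmed',np.median(P[:,2]))
roi=(uu>222)&(uu<325)&(vv>212)&(vv<260)
z=W[...,2]
reg(roi&(z>36)&(z<50),'racktop')
reg(roi&(z>60),'bows')
for i,(a,b) in enumerate([(236,256),(260,280),(283,305)]):
    m=roi&(z>68)&(uu>a)&(uu<b)
    if m.sum()>2: reg(m,'bow%d'%i); print(W[m].mean(0))
roi=(uu>400)&(uu<510)&(vv>195)&(vv<295)
reg(roi&(z>82)&(z<97),'boxtop')
reg(roi&(z>101),'boss')
for n,p in [('top',s)]: 
    im=cv2.resize(s['pixels'][185:305,225:505],None,fx=2.85,fy=2.85,interpolation=cv2.INTER_CUBIC); cv2.imwrite('pics/topc.png',im[:,:,::-1])
s=snap('scene'); im=np.vstack([cv2.resize(s['pixels'][200:280,335:445],None,fx=5,fy=3.6),cv2.resize(s['pixels'][105:185,235:345],None,fx=5,fy=3.6)]); cv2.imwrite('pics/scc.png',im[:,:,::-1])
W=world(s);z=W[...,2];uu,vv=np.meshgrid(np.arange(640),np.arange(400))
for n,m in [('mid',(abs(uu-394)<10)&(abs(vv-233)<14)&(z>52)),('boss',(abs(uu-290)<25)&(abs(vv-136)<20)&(z>103))]:
    reg(m,'scene '+n); print(W[m].mean(0))
reg((uu>335)&(uu<445)&(vv>205)&(vv<285)&(z>34)&(z<48),'scene racktop')
```

```text
racktop 1223 [486.2 258.6] [ 50.4 208.4] 12.1 zmed 42.443902761346074
bows 202 [486.9 254.8] [ 12.2 166.7] 12.2 zmed 81.80877789308508
bow0 58 [472.9 320.8] [11.7 31.9] 11.8 zmed 79.21895970528836
[473.16144325 320.03066187  78.49928306]
bow1 65 [486.3 256.8] [11.7 33.9] 11.3 zmed 83.9068877532696
[486.57410823 256.26963623  83.75776711]
bow2 74 [500.3 193.4] [11.8 40.9] 12.5 zmed 81.76593055006913
[500.23145232 193.2417853   81.51399998]
boxtop 5085 [ 461.4 -224.2] [201.  201.6] 10.2 zmed 91.54547065699774
boss 754 [ 466.9 -248.7] [207.9  93.9] 57.0 zmed 107.69329960590215
scene mid 225 [488.1 262.2] [15.8 36.3] 14.8 zmed 71.47536407420151
[490.51091306 264.93599699  70.362682  ]
scene boss 246 [ 502.5 -207. ] [ 71.8 128.3] 18.9 zmed 105.33382280078307
[ 496.00646924 -181.40365507  105.44736316]
scene racktop 1316 [487.1 261.8] [ 55.6 211.8] 11.3 zmed 40.00288399159507
```

View pics/topc.png

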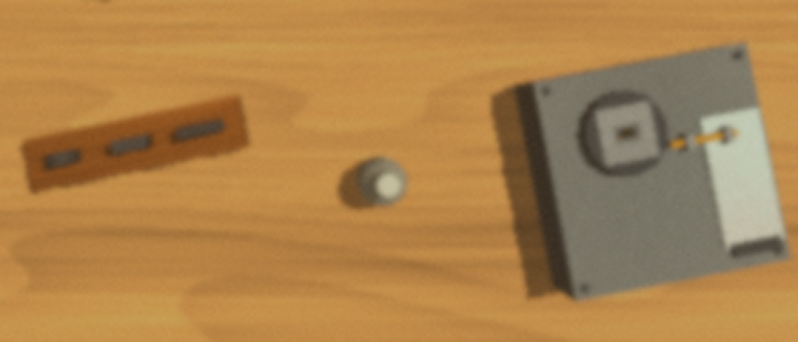

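View pics/scc.png

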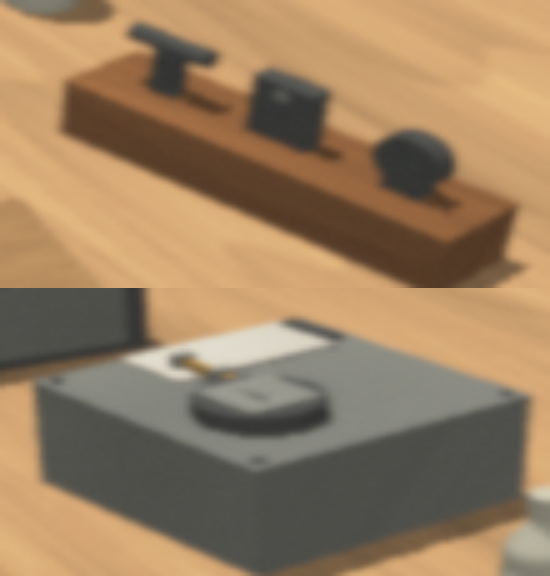

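```bash
cat >> h.py <<'E'
def pose():
    st=telemetry.sense(); return np.array(st['eef_pos']),R.from_euler('xyz',st['eef_rot']),st
def target(az,axis_z_down=True):
    # tool x down, tool z at azimuth az deg
    a=np.radians(az); x=np.array([0,0,-1.]); z=np.array([np.cos(a),np.sin(a),0]); y=np.cross(z,x)
    return R.from_matrix(np.stack([x,y,z],1))
def plan(pt,Rt):
    p,Rc,st=pose()
    d=Rc.inv().apply(np.array(pt)-p)/10; rv=(Rc.inv()*Rt).as_rotvec(degrees=True)
    print('lin cm',np.round(d,3),'rot',np.round(rv,2)); return d,rv
def show():
    p,Rc,st=pose(); m=Rc.as_matrix()
    print('t',round(st['clock'],2),'p',np.round(p,1),'az z',round(np.degrees(np.arctan2(m[1,2],m[0,2])),2),'xdown',np.round(m[:,0],4),'q',np.round(st['joint_positions'],3),'F',np.round(st['wrist_force'],1),'M',np.round(st['moment'],3),'w',round(st['width'],1))
E
python3 - <<'E'
from h import *
show()
for az in (12,-168): print(az); plan([486.3,257,150],target(az))
s=snap('top');W=world(s);z=W[...,2];uu,vv=np.meshgrid(np.arange(640),np.arange(400))
m=(np.hypot(uu-444,vv-232)<22)&(z>102)
P=W[m]; print(cv2.minAreaRect(P[:,:2].astype(np.float32)),P.mean(0))
# dark slot & bright square face in top image
g=cv2.cvtColor(s['pixels'],cv2.COLOR_RGB2GRAY)
m2=m&(np.hypot(uu-444,vv-232)<6)
th=g[m2]; d=m2&(g<np.percentile(th,20)); print('slot',W[d].mean(0),cv2.minAreaRect(W[d][:,:2].astype(np.float32)))
E
```

```text
t 1.0 p [194.2 514.6 211. ] az z 69.33 xdown [ 0.  0. -1.] q [ 0.995  0.381  1.297 -0.     1.464 -0.215] F [-0.1 -0.1 -0.1] M [0.01  0.007 0.067] w 85.1
12
lin cm [  6.102 -36.426 -13.787] rot [57.33  0.   -0.  ]
-168
lin cm [  6.102 -36.426 -13.787] rot [-122.67    0.      0.  ]
((496.1634521484375, -190.1671142578125), (76.84628295898438, 79.2518310546875), 35.186607360839844) [ 494.95844961 -187.29600371  107.9251839 ]
slot [ 495.7130009  -190.0225475   106.33485029] ((495.96087646484375, -188.25860595703125), (10.16344928741455, 18.365161895751953), 0.33499762415885925)
```

Emit:
{"name": "apply_moves", "arguments": {
  "linear": [
    [4.1,-36.4,-13.8],
    [4.1,-36.4,-13.8],
    [4.1,-36.4,-13.8],
    [4.1,-36.4,-13.8],
    [4.1,-36.4,-13.8]
  ],
  "rotation": [
    [57.3,0,0],
    [57.3,0,0],
    [57.3,0,0],
    [57.3,0,0],
    [57.3,0,0]
  ],
  "gripper": [5,5,5,5,5],
  "grip_force": 100
}}

```text
clock: 1.68
eef_pos: [428.5, 307.4, 178.3]
eef_rot: [0.288, 1.57, 0.554]
wrist_force: [1.1, 0.7, 0.2]
width: 49.7
```

Run:
```python
from h import *
show(); plan([486.3,257,170],target(12))
```

```text
t 1.68 p [428.5 307.4 178.3] az z 15.26 xdown [ 4.e-04  3.e-04 -1.e+00] q [0.398 0.368 1.417 0.    1.356 0.131] F [1.1 0.7 0.2] M [0.044 0.036 0.019] w 49.7
lin cm [ 0.829 -6.383  4.247] rot [ 3.26  0.03 -0.01]
```

Emit:
{"name": "apply_moves", "arguments": {
  "linear": [
    [0.8,-6.4,4.2],
    [0.8,-6.4,4.2],
    [0.8,-6.4,4.2]
  ],
  "rotation": [
    [3.3,0,0],
    [3.3,0,0],
    [3.3,0,0]
  ],
  "gripper": [5,5,5]
}}

```text
clock: 2.05
eef_pos: [486.0, 256.4, 170.1]
eef_rot: [1.668, 1.57, 1.876]
wrist_force: [-0.6, -0.3, -0.2]
width: 50.2
```

Run:
```python
from h import *
show(); s=snap('wrist','wrist1')
print(proj(s,np.array([[486.3,257,84],[473,320.5,81],[500,193.4,81],[486.3,257,42]])))
W=world(s);z=W[...,2]
d=W[...,:2]-np.array([486.3,257])
m=(np.hypot(d[...,0],d[...,1])<32)&(z>62)&(z<95)
print(m.sum());
if m.sum()>5:
    P=W[m];print(P.mean(0),cv2.minAreaRect(P[P[:,2]>78][:,:2].astype(np.float32)),np.nanpercentile(P[:,2],[5,50,95]))
m=(np.hypot(d[...,0],d[...,1])<115)&(z>36)&(z<48)
P=W[m];print(cv2.minAreaRect(P[:,:2].astype(np.float32)),P[:,2].mean())
```

```text
t 2.05 p [486.  256.4 170.1] az z 11.91 xdown [-1.e-04  4.e-04 -1.e+00] q [0.27  0.413 1.369 0.    1.36  0.062] F [-0.6 -0.3 -0.2] M [-0.028  0.061 -0.022] w 50.2
[[322.59294848 195.06195086]
 [322.67707605 120.27044303]
 [322.90332357 258.58135721]
 [322.61055775 183.9288423 ]]
532
[485.89620355 261.99546137  82.49252693] ((486.5249328613281, 260.15692138671875), (11.805349349975586, 33.32027816772461), 11.584638595581055) [73.9087696  83.45780557 84.57035469]
((486.4954833984375, 259.20703125), (50.35685348510742, 210.5501251220703), 11.759642601013184) 41.766860370805425
```

View pics/wrist1.png

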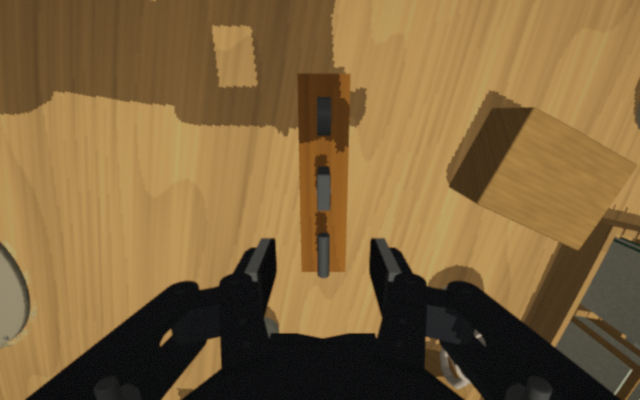

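The wrist view agrees with the other cameras: the middle key's bow is centred between the jaws at about (323,190). I'll descend onto it now.

Emit:
{"name": "apply_moves", "arguments": {
  "linear": [
    [5.5,0.2,0.0],
    [9.0,0.2,0.0],
    [11.4,0.2,0.0],
    [11.4,0.2,0.0]
  ],
  "rotation": [
    [0.2,0,0],
    [0.2,0,0],
    [0.2,0,0],
    [0.2,0,0]
  ],
  "gripper": [4,4,4,4]
}}

```text
clock: 2.6
eef_pos: [482.9, 260.5, 55.5]
eef_rot: [2.958, 1.568, -3.117]
wrist_force: [0.3, -0.1, 0.1]
width: 39.8
```

Emit:
{"name": "apply_moves", "arguments": {
  "linear": [
    [0,0,0],
    [0,0,0],
    [0,0,0],
    [0,0,0],
    [0,0,0]
  ],
  "rotation": [
    [0,0,0],
    [0,0,0],
    [0,0,0],
    [0,0,0],
    [0,0,0]
  ],
  "gripper": [2,1,0.8,0.8,0.8]
}}

```text
clock: 3.22
eef_pos: [483.5, 261.2, 57.0]
eef_rot: [1.634, 1.569, 1.842]
wrist_force: [-1.6, 2.8, 7.0]
width: 9.4
```

Run:
```python
from h import *
show(); s=snap('scene'); cv2.imwrite('pics/sc2.png',cv2.resize(s['pixels'][150:300,310:470],None,fx=4,fy=4)[:,:,::-1])
```

```text
t 3.23 p [483.5 261.2  57. ] az z 11.93 xdown [-5.0e-04  1.7e-03 -1.0e+00] q [0.279 0.539 1.522 0.002 1.08  0.07 ] F [-1.6  2.8  7. ] M [0.542 0.321 0.052] w 9.4
```

View pics/sc2.png

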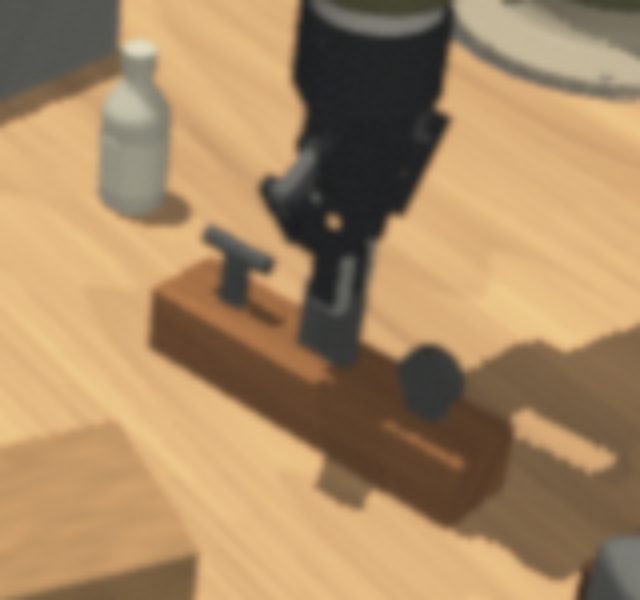

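Emit:
{"name": "apply_moves", "arguments": {
  "linear": [
    [-2,0,0],
    [-5,0,0],
    [-9,0,0],
    [-13.5,0,0],
    [-13.5,0,0]
  ],
  "rotation": [
    [0,0,0],
    [0,0,0],
    [0,0,0],
    [0,0,0],
    [0,0,0]
  ],
  "gripper": [0.8,0.8,0.8,0.8,0.8]
}}

```text
clock: 3.9
eef_pos: [484.8, 261.3, 195.7]
eef_rot: [0.291, 1.563, 0.499]
wrist_force: [0.4, -0.5, -0.8]
width: 9.5
```

Run:
```python
from h import *
show(); s=snap('scene'); cv2.imwrite('pics/sc3.png',cv2.resize(s['pixels'][100:270,300:470],None,fx=3.5,fy=3.5)[:,:,::-1])
snap('wrist','wr3')
plan([495.7,-188.5,190],target(10.5))
```

```text
t 3.9 p [484.8 261.3 195.7] az z 11.93 xdown [ 0.0066  0.0036 -1.    ] q [0.279 0.39  1.329 0.002 1.416 0.07 ] F [ 0.4 -0.5 -0.8] M [-0.023 -0.002 -0.033] w 9.5
lin cm [  0.123 -44.221  -8.066] rot [ 1.43 -0.01 -0.09]
```

View pics/sc3.png

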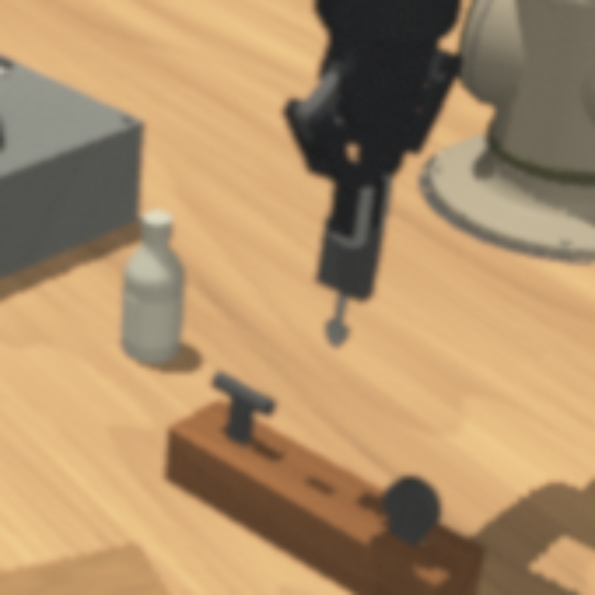

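View pics/wr3.png

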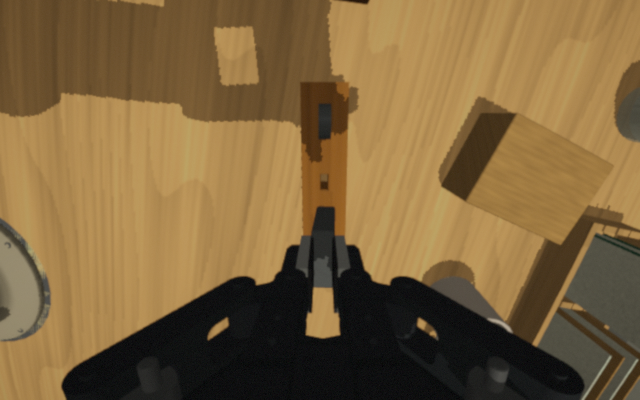

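The key is lifted and hanging straight; its blade shows at (340,330) in the crop. Now I'll carry it over to the lock.

Emit:
{"name": "apply_moves", "arguments": {
  "linear": [
    [0,-44.2,-8.1],
    [0,-44.2,-8.1],
    [0,-44.2,-8.1],
    [0,-44.2,-8.1],
    [0,-44.2,-8.1]
  ],
  "rotation": [
    [1.4,0,0],
    [1.4,0,0],
    [1.4,0,0],
    [1.4,0,0],
    [1.4,0,0]
  ],
  "gripper": [0.8,0.8,0.8,0.8,0.8]
}}

```text
clock: 4.62
eef_pos: [490.9, -53.2, 190.2]
eef_rot: [2.231, 1.567, 2.415]
wrist_force: [1.5, 0.6, -0.9]
width: 9.2
```

Run:
```python
from h import *
show(); plan([495.7,-188.5,190],target(10.5))
```

```text
t 4.62 p [490.9 -53.2 190.2] az z 10.53 xdown [-0.0028  0.0025 -1.    ] q [-3.490e-01  3.010e-01  1.483e+00  1.000e-03  1.361e+00 -5.330e-01] F [ 1.5  0.6 -0.9] M [-0.008 -0.086  0.014] w 9.2
lin cm [-1.2000e-02 -1.3389e+01 -1.9990e+00] rot [ 0.03 -0.13 -0.17]
```

Emit:
{"name": "apply_moves", "arguments": {
  "linear": [
    [0,-22,-2],
    [0,-22,-2],
    [0,-22,-2],
    [0,-22,-2],
    [0,-22,-2]
  ],
  "rotation": [
    [0,0,0],
    [0,0,0],
    [0,0,0],
    [0,0,0],
    [0,0,0]
  ],
  "gripper": [0.8,0.8,0.8,0.8,0.8]
}}

```text
clock: 5.25
eef_pos: [510.6, -275.0, 187.5]
eef_rot: [2.278, 1.564, 2.458]
wrist_force: [0.7, 1.1, -0.4]
width: 9.5
```

Run:
```python
from h import *
show(); s=snap('wrist')
cv2.imwrite('pics/wr4.png',s['pixels'][:,:,::-1])
W=world(s);z=W[...,2]
g=cv2.cvtColor(s['pixels'],cv2.COLOR_RGB2GRAY)
c=proj(s,np.array([495.7,-188.5,108]));print(c)
u,v=c.astype(int); im=s['pixels'][max(0,v-45):v+45,u-60:u+60]; print(max(0,v-45),u-60)
cv2.imwrite('pics/wr4c.png',cv2.resize(im,None,fx=6,fy=6,interpolation=cv2.INTER_CUBIC)[:,:,::-1])
```

```text
t 5.25 p [ 510.6 -275.   187.5] az z 10.35 xdown [-0.0055  0.0045 -1.    ] q [-0.698  0.454  1.247 -0.     1.448 -0.879] F [ 0.7  1.1 -0.4] M [ 0.063 -0.005 -0.01 ] w 9.5
[323.54590898  92.02487591]
47 263
```

View pics/wr4.png

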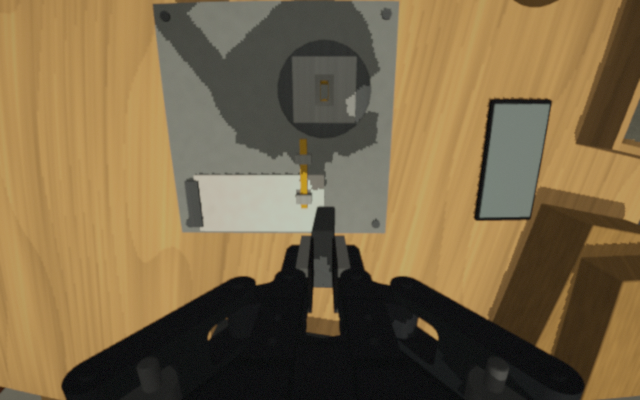

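View pics/wr4c.png

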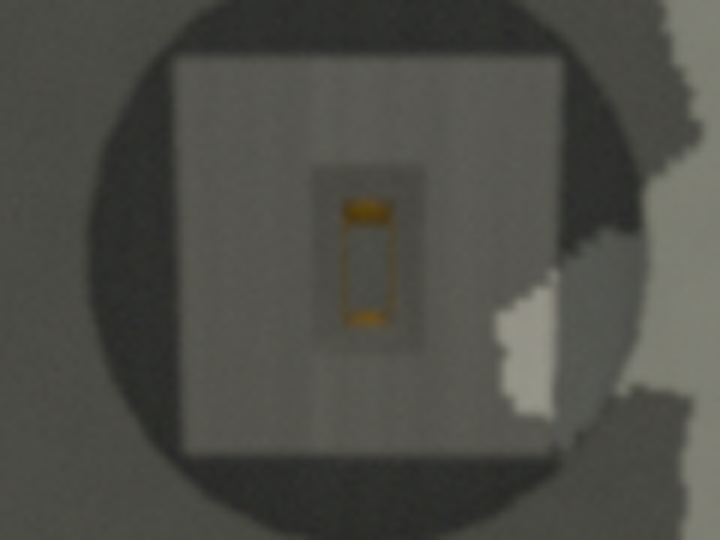

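```bash
cat >> h.py <<'E'
def ray(s,u,v,zw):
    K=np.array(s['intrinsics']); a=np.array([(u-K[0,2])/K[0,0],(v-K[1,2])/K[1,1]]);b=a.copy()
    for _ in range(15): b=a/(1+s['k1']*(b@b))
    Rm=cv2.Rodrigues(np.array(s['rvec'],float))[0]; o=-Rm.T@np.array(s['tvec'],float).reshape(3); d=Rm.T@np.array([b[0],b[1],1])
    return o+d*(zw-o[2])/d[2]
E
python3 - <<'E'
from h import *
p,Rc,st=pose(); s=snap('wrist')
def cr(x,y): return (263+x/6-.4,47+y/6-.4)
F=[cr(175,57),cr(562,55),cr(557,450),cr(182,456)]
P=np.array([ray(s,*q,108) for q in F]);print(np.round(P,1),'face centre',P.mean(0))
print('size',[np.linalg.norm(P[i]-P[i-1]) for i in range(4)])
e=P[0]-P[3]+P[1]-P[2];print('y az',np.degrees(np.arctan2(e[1],e[0]))-90); e=P[1]-P[0]+P[2]-P[3];print('x az',np.degrees(np.arctan2(e[1],e[0])))
Q=np.array([ray(s,*cr(*q),108) for q in [(313,165),(424,165),(424,352),(313,352)]]);print('flare centre',Q.mean(0))
W=world(s);T=Rc.inv().apply((W-p).reshape(-1,3)).reshape(W.shape)
uu,vv=np.meshgrid(np.arange(640),np.arange(400))
m=(uu>312)&(uu<337)&(vv>195)&(vv<285)&(T[...,0]>-60)&(T[...,0]<0)
for v in range(200,285,6): 
    t=T[v,318:331]; print(v,np.round(t[6],1), np.round(W[v,324],1))
for n in ('scene','top'):
    s=snap(n)
    cv2.imwrite('pics/%s5.png'%n,s['pixels'][:,:,::-1])
    b=silhouettes(n,'key'); print(n,[(np.round(x['bbox']),x['confidence']) for x in b][:3])
E
```

```text
[[ 466.6 -165.1  108. ]
 [ 515.7 -155.9  108. ]
 [ 525.4 -204.6  108. ]
 [ 475.4 -214.7  108. ]] face centre [ 495.78043369 -185.06978315  108.        ]
size [np.float64(50.33164876999108), np.float64(49.96976879313913), np.float64(49.732367214235715), np.float64(51.079740933321176)]
y az 10.630052291577982
x az 10.982450365463974
flare centre [ 495.74172595 -185.14151508  108.        ]
200 [98.1 -7.9  1.7] [ 513.4 -280.3   89.8]
206 [12.7 14.1  1.4] [ 509.4 -259.2  175.3]
212 [ 1.  14.2  1.3] [ 509.4 -259.2  187. ]
218 [-8.3 13.8  1.3] [ 509.5 -259.6  196.3]
224 [-18.4  14.2   1.2] [ 509.5 -259.3  206.4]
230 [-26.   13.9   1.2] [ 509.5 -259.6  214. ]
236 [-26.8  10.9   1.2] [ 510.1 -262.6  214.8]
242 [-27.    7.7   1.2] [ 510.7 -265.8  215. ]
248 [-27.7   4.6   1.2] [ 511.2 -268.8  215.6]
254 [-27.1   0.8   1.2] [ 511.9 -272.5  215. ]
260 [-27.4  -2.5   1.2] [ 512.5 -275.7  215.3]
266 [-26.9  -6.3   1.2] [ 513.2 -279.5  214.8]
272 [-27.5  -9.6   1.2] [ 513.8 -282.7  215.3]
278 [-26.8 -13.6   1.2] [ 514.5 -286.7  214.6]
284 [-27.7 -16.7   1.2] [ 515.1 -289.7  215.6]
scene [(array([267., 102.,  10.,  31.]), 0.6)]
top [(array([488., 227.,   6.,   6.]), 0.68)]
```

View pics/scene5.png

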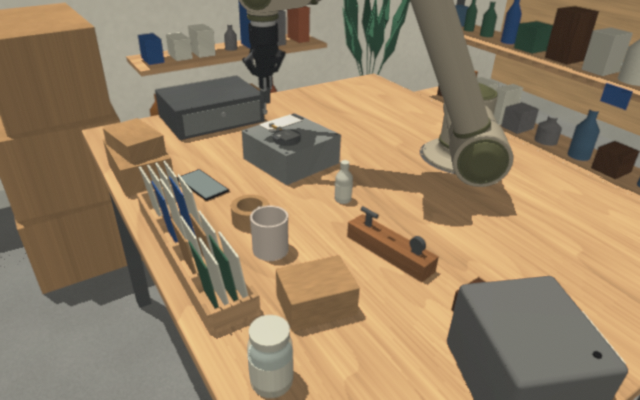

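Run:
```python
from h import *
p,Rc,st=pose(); s=snap('wrist')
W=world(s);T=Rc.inv().apply((W-p).reshape(-1,3)).reshape(W.shape)
m=(T[...,0]<-24)&(T[...,0]>-30)&(abs(T[...,2])<12)&(T[...,1]>-20)&(T[...,1]<20)
print(cv2.minAreaRect(T[m][:,1:].astype(np.float32)),m.sum())
m=(T[...,0]<20)&(T[...,0]>-22)&(abs(T[...,2])<12)&(T[...,1]>12)&(T[...,1]<18)
print('front face z',np.percentile(T[m][:,2],[2,50,98]),'y',np.median(T[m][:,1]),'x',np.percentile(T[m][:,0],[2,98]))
cv2.imwrite('pics/wr6c.png',cv2.resize(s['pixels'][190:300,280:370],None,fx=6,fy=5)[:,:,::-1])
```

```text
((-1.9744997024536133, -2.3941431045532227), (34.978450775146484, 21.838274002075195), 12.425216674804688) 1223
front face z [-4.39061162  1.33331405  7.12297217] y 14.158016363184032 x [-21.62140099  12.66618362]
```

View pics/wr6c.png

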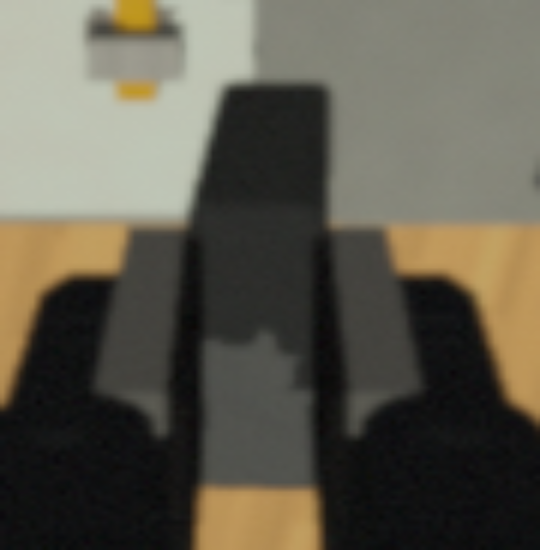

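Run:
```python
from h import *
p,Rc,st=pose(); s=snap('wrist')
W=world(s);T=Rc.inv().apply((W-p).reshape(-1,3)).reshape(W.shape)
m=(T[...,0]<20)&(T[...,0]>-27)&(abs(T[...,2])<12)&(T[...,1]>12)&(T[...,1]<18)
for v in range(205,231,2):
    t=T[v][m[v]]; 
    if len(t): print(v,np.round([t[:,0].mean(),t[:,1].mean(),t[:,2].min(),t[:,2].max(),(t[:,2].min()+t[:,2].max())/2],2),len(t))
for v in range(232,285,6):
    t=T[v,300:345]; k=(t[:,0]<-24)&(t[:,0]>-30); c=np.nonzero(k)[0]; print(v,c.min()+300,c.max()+300,np.round(t[k][:,2].min(),1),np.round(t[k][:,2].max(),1))
# scene camera key
s=snap('scene');W=world(s);T=Rc.inv().apply((W-p).reshape(-1,3)).reshape(W.shape)
m=(abs(T[...,1])<25)&(abs(T[...,2])<12)&(T[...,0]>10)&(T[...,0]<56)
for x0 in range(8,56,4):
    k=m&(T[...,0]>=x0)&(T[...,0]<x0+4)
    if k.sum(): print(x0,k.sum(),np.round(T[k].mean(0),1),np.round(T[k].min(0)[1:],1),np.round(T[k].max(0)[1:],1))
cv2.imwrite('pics/sc7.png',cv2.resize(s['pixels'][60:160,220:320],None,fx=6,fy=6,interpolation=cv2.INTER_CUBIC)[:,:,::-1])
```

```text
207 [10.42 14.23 -3.09  7.7   2.31] 18
209 [ 6.74 14.14 -3.68  7.54  1.93] 19
211 [ 2.91 14.16 -3.58  7.4   1.91] 19
213 [-0.51 14.09 -4.14  7.34  1.6 ] 20
215 [-4.35 14.21 -3.98  7.16  1.59] 20
217 [-7.48 14.13 -3.91  7.05  1.57] 20
219 [-10.65  14.11  -4.4    6.92   1.26] 21
221 [-13.92  14.17  -4.29   6.85   1.28] 21
223 [-16.75  14.1   -4.78   6.73   0.98] 22
225 [-19.65  14.11  -4.7    6.66   0.98] 22
227 [-22.27  14.04  -5.11   6.53   0.71] 23
229 [-24.85  13.98  -5.03   6.48   0.72] 23
232 311 334 -5.5 6.3
238 301 344 -10.4 11.3
244 314 331 -4.0 4.8
250 314 331 -4.0 4.8
256 314 331 -4.0 4.9
262 314 331 -4.1 4.9
268 314 331 -4.1 4.9
274 314 331 -4.1 5.0
280 314 331 -4.2 5.0
8 6 [10.8  0.7  5.1] [-16.6  -0.4] [15.8  7.9]
12 15 [13.6  4.2  4.7] [-13.8  -4.8] [18.4  8.5]
16 1 [16.3  3.2  7.3] [3.2 7.3] [3.2 7.3]
20 3 [21.9  0.7  3.3] [-1.6  2.6] [2.6 3.8]
24 2 [25.8 -0.7  3. ] [-2.2  2.5] [0.8 3.5]
28 5 [30.2  0.1  4.2] [-4.   1.9] [3.7 7.6]
32 2 [35.6  0.   4. ] [-0.9  3. ] [0.9 5.1]
36 4 [38.3  3.2  4. ] [-2.2  1.6] [10.9  7.2]
40 9 [42.   1.4  4.1] [-6.4 -0.1] [7.8 8.2]
44 4 [46.5  5.1  4.1] [1.9 1.5] [7.5 6.9]
48 3 [49.3  0.1  4.2] [-2.4  1.8] [3.1 6.3]
```

View pics/sc7.png

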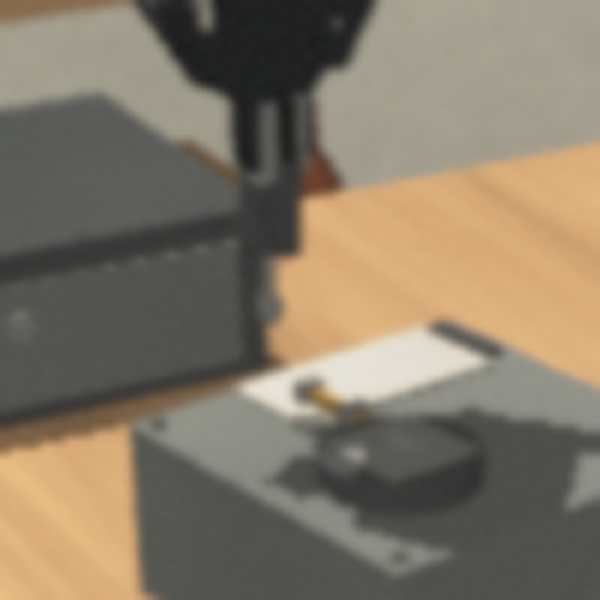

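```bash
cat >> h.py <<'E'
tip_t=np.array([51,-2.9,4.2]); LOCK=np.array([495.75,-185.1])
def keytarget(tipz,az=10.8,tilt=2.6,dx=0,dy=0):
    Rt=target(az)*R.from_rotvec([0,tilt,0],degrees=True)
    e=target(az).as_matrix()
    tip=np.array([*LOCK,tipz])+e[:,2]*dx+e[:,1]*dy
    return tip-Rt.apply(tip_t),Rt
def tip():
    p,Rc,st=pose(); return p+Rc.apply(tip_t)
E
python3 - <<'E'
from h import *
show(); print(tip()); print(keytarget(118)[0]); plan(*keytarget(118))
E
```

```text
t 5.7 p [ 511.5 -272.5  189.8] az z 10.58 xdown [-0.0027  0.0024 -1.    ] q [-0.694  0.45   1.247  0.     1.448 -0.878] F [ 0.1 -0.5 -0.7] M [ 0.003 -0.05  -0.031] w 9.4
[ 516.04681305 -274.45512846  138.76875124]
[ 493.35776849 -182.60404934  169.13802361]
lin cm [ 2.091  9.164 -0.13 ] rot [-0.21  2.48 -0.17]
```

Run:
```python
from h import *
s=snap('wrist');show()
im=s['pixels'][40:140,263:383]
cv2.imwrite('pics/wr8c.png',cv2.resize(im,None,fx=6,fy=6,interpolation=cv2.INTER_CUBIC)[:,:,::-1])
Rm=cv2.Rodrigues(np.array(s['rvec'],float))[0]
np.savez('s8.npz',**{k:np.array(s[k]) for k in s})
```

```text
t 5.75 p [ 511.5 -272.7  189.8] az z 10.56 xdown [-0.0027  0.0024 -1.    ] q [-0.694  0.45   1.247  0.     1.449 -0.878] F [ 1.7 -0.3 -0.8] M [ 0.025  0.01  -0.006] w 9.7
```

View pics/wr8c.png

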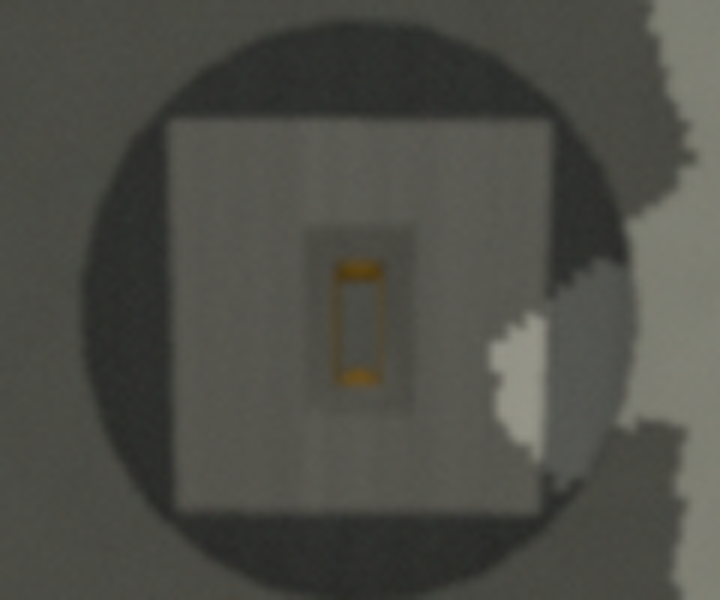

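```bash
python3 - <<'E'
from h import *
s=dict(np.load('s8.npz')); s['k1']=float(s['k1'])
def cr(x,y): return (263+x/6-.4,40+y/6-.4)
P=np.array([ray(s,*cr(*q),108) for q in [(166,119),(552,117),(543,512),(175,514)]])
print('face',P.mean(0)); e=P[0]-P[3]+P[1]-P[2];print('y az',np.degrees(np.arctan2(e[1],e[0]))-90); e=P[1]-P[0]+P[2]-P[3];print('x az',np.degrees(np.arctan2(e[1],e[0])))
print('flare',ray(s,*cr(359.5,320),108))
W=world(s);p,Rc,st=pose();T=Rc.inv().apply((W-p).reshape(-1,3)).reshape(W.shape)
m=(T[...,0]<20)&(T[...,0]>-27)&(abs(T[...,2])<12)&(T[...,1]>12)&(T[...,1]<18)
for v in range(205,231,6):
    t=T[v][m[v]]
    if len(t): print(v,np.round([t[:,0].mean(),t[:,1].mean(),t[:,2].min(),t[:,2].max(),(t[:,2].min()+t[:,2].max())/2],2))
E
sed -i 's/LOCK=np.array.*/LOCK=np.array([495.0,-186.6])/' h.py
python3 - <<'E'
import sys; sys.path.insert(0,'.')
from h import *
plan(*keytarget(118,10.7))
E
```

```text
face [ 495.65383168 -186.91614571  108.        ]
y az 10.54777020856352
x az 10.828383742094404
flare [ 495.72775436 -186.8861745   108.        ]
211 [ 2.99 14.28 -3.51  7.44  1.97]
217 [-7.47 14.28 -3.87  7.1   1.61]
223 [-16.72  14.24  -4.72   6.79   1.03]
229 [-24.95  14.17  -4.96   6.5    0.77]
lin cm [ 2.091  9.047 -0.226] rot [-0.13  2.48 -0.17]
```

```bash
sed -i 's/LOCK=np.array.*/LOCK=np.array([495.7,-187.1])/' h.py
cp h.py h2.py
python3 - <<'E'
from h import *
plan(*keytarget(118,10.7))
E
```

```text
lin cm [ 2.091  8.985 -0.166] rot [-0.13  2.48 -0.17]
```

Emit:
{"name": "apply_moves", "arguments": {
  "linear": [
    [0,4,-0.1],
    [1,8,-0.15],
    [2.1,9,-0.17],
    [2.1,9,-0.17],
    [2.1,9,-0.17]
  ],
  "rotation": [
    [0,1,0],
    [-0.1,2.5,-0.1],
    [-0.1,2.5,-0.1],
    [-0.1,2.5,-0.1],
    [-0.1,2.5,-0.1]
  ],
  "gripper": [0.8,0.8,0.8,0.8,0.8]
}}

```text
clock: 6.38
eef_pos: [493.6, -185.5, 169.3]
eef_rot: [3.131, 1.526, -2.967]
wrist_force: [0.2, -1.2, -0.7]
width: 9.5
```

Run:
```python
from h import *
show(); print(tip()); plan(*keytarget(118,10.7))
for n in ('scene','top'):
    s=snap(n); print(n,proj(s,[[*LOCK,108],tip()]))
    if n=='scene': cv2.imwrite('pics/sc9.png',cv2.resize(s['pixels'][90:170,240:340],None,fx=7,fy=7,interpolation=cv2.INTER_CUBIC)[:,:,::-1])
s=snap('wrist','wr9')
```

```text
t 6.38 p [ 493.6 -185.5  169.3] az z 10.62 xdown [-0.0445 -0.0079 -0.999 ] q [-0.568  0.395  1.403 -0.031  1.378 -0.747] F [ 0.2 -1.2 -0.7] M [ 0.004  0.002 -0.019] w 9.5
[ 496.00483016 -187.97486655  118.1634828 ]
lin cm [ 0.017  0.094 -0.012] rot [-0.08  0.01 -0.03]
scene [[285.63031867 133.00002499]
 [285.33457897 129.45034792]]
top [[444.26392066 231.12543503]
 [445.80833243 231.09515793]]
```

View pics/sc9.png

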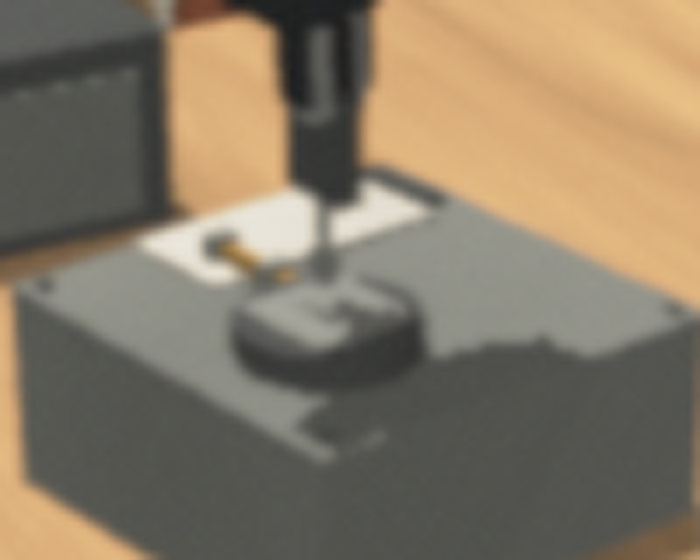

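View pics/wr9.png

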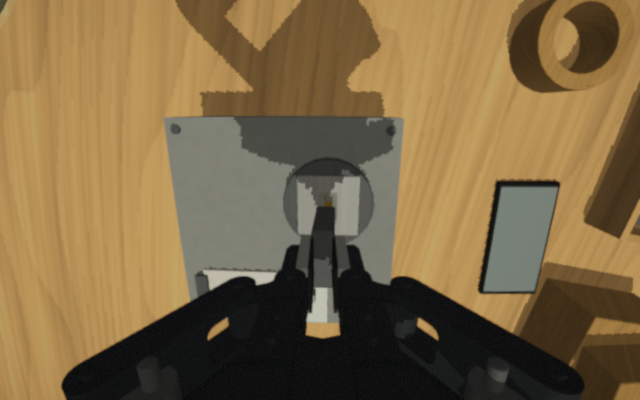

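Run:
```python
from h import *
show()
for z in (110,104,100,96,90,80,70): plan(*keytarget(z,10.7))
```

```text
t 6.53 p [ 493.5 -185.4  169.3] az z 10.61 xdown [-0.0446 -0.0077 -0.999 ] q [-0.568  0.394  1.403 -0.031  1.378 -0.746] F [-1.   0.4 -1. ] M [-0.026 -0.099 -0.013] w 9.2
lin cm [0.811 0.078 0.036] rot [-0.09  0.   -0.04]
lin cm [1.41  0.078 0.064] rot [-0.09  0.   -0.04]
lin cm [1.81  0.077 0.082] rot [-0.09  0.   -0.04]
lin cm [2.209 0.077 0.1  ] rot [-0.09  0.   -0.04]
lin cm [2.809 0.077 0.127] rot [-0.09  0.   -0.04]
lin cm [3.808 0.076 0.172] rot [-0.09  0.   -0.04]
lin cm [4.807 0.076 0.218] rot [-0.09  0.   -0.04]
```

Emit:
{"name": "apply_moves", "arguments": {
  "linear": [
    [0.4,0.08,0.02],
    [0.8,0.08,0.04],
    [1.1,0.08,0.05],
    [1.4,0.08,0.065]
  ],
  "rotation": [
    [0,0,0],
    [0,0,0],
    [0,0,0],
    [0,0,0]
  ],
  "gripper": [0.8,0.8,0.8,0.8]
}}

```text
clock: 7.02
eef_pos: [493.3, -184.6, 155.0]
eef_rot: [3.127, 1.525, -2.971]
wrist_force: [-0.7, -0.6, -0.9]
width: 9.4
```

Run:
```python
from h import *
show();print(tip())
for z in (100,97,94): plan(*keytarget(z,10.7))
```

```text
t 7.03 p [ 493.3 -184.6  155. ] az z 10.61 xdown [-0.0447 -0.0077 -0.999 ] q [-0.567  0.407  1.427 -0.031  1.341 -0.744] F [-0.7 -0.6 -0.9] M [-0.038 -0.017  0.069] w 9.4
[ 495.68536198 -187.03044154  103.84467796]
lin cm [ 0.384 -0.004  0.017] rot [-0.09 -0.   -0.04]
lin cm [ 0.684 -0.004  0.031] rot [-0.09 -0.   -0.04]
lin cm [ 0.984 -0.005  0.044] rot [-0.09 -0.   -0.04]
```

No contact force yet, so the blade is inside the flare. I'll continue gently.

Emit:
{"name": "apply_moves", "arguments": {
  "linear": [
    [0.2,0,0.01],
    [0.4,0,0.02],
    [0.6,0,0.03]
  ],
  "rotation": [
    [0,0,0],
    [0,0,0],
    [0,0,0]
  ],
  "gripper": [0.8,0.8,0.8]
}}

```text
clock: 7.4
eef_pos: [493.4, -184.6, 148.9]
eef_rot: [3.127, 1.525, -2.971]
wrist_force: [0.1, 0.6, -0.9]
width: 9.4
```

Run:
```python
from h import *
show();print(tip())
```

```text
t 7.4 p [ 493.4 -184.6  148.9] az z 10.62 xdown [-0.0447 -0.0077 -0.999 ] q [-0.566  0.413  1.436 -0.031  1.326 -0.744] F [ 0.1  0.6 -0.9] M [ 0.    -0.074  0.031] w 9.4
[ 495.7276756  -187.03598758   97.71143385]
```

Emit:
{"name": "apply_moves", "arguments": {
  "linear": [
    [0.2,0.1,0.01],
    [0.35,-0.1,0.015],
    [0.5,0.1,0.02],
    [0.65,-0.1,0.03]
  ],
  "rotation": [
    [0,0,0],
    [0,0,0],
    [0,0,0],
    [0,0,0]
  ],
  "gripper": [0.8,0.8,0.8,0.8]
}}

```text
clock: 7.9
eef_pos: [493.7, -185.6, 142.6]
eef_rot: [3.138, 1.526, -2.96]
wrist_force: [-0.5, 0.8, 4.5]
width: 9.3
```

Run:
```python
from h import *
show();print(tip())
```

```text
t 7.9 p [ 493.7 -185.6  142.6] az z 10.62 xdown [-0.0441 -0.0081 -0.999 ] q [-0.568  0.421  1.444 -0.032  1.31  -0.744] F [-0.5  0.8  4.5] M [0.252 0.096 0.005] w 9.3
[ 496.11903333 -188.05992156   91.47558768]
```

Emit:
{"name": "apply_moves", "arguments": {
  "linear": [
    [0.1,0.2,0.01],
    [0.2,0.0,0.01],
    [0.3,0.2,0.02],
    [0.4,0.0,0.02],
    [0.5,0.2,0.03]
  ],
  "rotation": [
    [0,0,0],
    [0,0,0],
    [0,0,0],
    [0,0,0],
    [0,0,0]
  ],
  "gripper": [0.8,0.8,0.8,0.8,0.8]
}}

```text
clock: 8.52
eef_pos: [494.2, -184.1, 139.3]
eef_rot: [-3.083, 1.529, -2.898]
wrist_force: [-0.9, -1.4, 14.3]
width: 9.5
```

Run:
```python
from h import *
show();print(tip())
```

```text
t 8.53 p [ 494.2 -184.1  139.3] az z 10.61 xdown [-0.041  -0.0102 -0.9991] q [-0.565  0.422  1.452 -0.032  1.296 -0.741] F [-0.9 -1.4 14.3] M [-0.323  0.386  0.01 ] w 9.5
[ 496.74466534 -186.69309049   88.17088244]
```

Emit:
{"name": "apply_moves", "arguments": {
  "linear": [
    [0.15,-0.2,0],
    [0.15,0.05,0],
    [0.2,-0.2,0],
    [0.25,0.05,0],
    [0.25,-0.1,0]
  ],
  "rotation": [
    [0,0,0],
    [0,0,0],
    [0,0,0],
    [0,0,0],
    [0,0,0]
  ],
  "gripper": [0.8,0.8,0.8,0.8,0.8]
}}

```text
clock: 9.15
eef_pos: [494.3, -185.0, 137.5]
eef_rot: [-3.068, 1.529, -2.883]
wrist_force: [-2.0, 1.8, 7.8]
width: 9.7
```

Run:
```python
from h import *
show();print(tip())
```

```text
t 9.15 p [ 494.3 -185.   137.5] az z 10.62 xdown [-0.0403 -0.0107 -0.9991] q [-0.566  0.424  1.454 -0.032  1.291 -0.742] F [-2.   1.8  7.8] M [0.382 0.309 0.007] w 9.7
[ 496.93070157 -187.58064263   86.40186294]
```

Emit:
{"name": "apply_moves", "arguments": {
  "linear": [
    [0.2,0.15,0],
    [0.3,-0.1,0],
    [0.4,0.15,0],
    [0.5,-0.1,0],
    [0.6,0.15,0]
  ],
  "rotation": [
    [0,0,0],
    [0,0,0],
    [0,0,0],
    [0,0,0],
    [0,0,0]
  ],
  "gripper": [0.8,0.8,0.8,0.8,0.8]
}}

```text
clock: 9.78
eef_pos: [493.8, -183.7, 131.2]
eef_rot: [-3.071, 1.529, -2.886]
wrist_force: [1.0, 0.9, -0.6]
width: 9.6
```

Run:
```python
from h import *
show();print(tip())
s=snap('wrist','wr10')
```

```text
t 9.78 p [ 493.8 -183.7  131.2] az z 10.61 xdown [-0.0406 -0.0106 -0.9991] q [-0.564  0.43   1.466 -0.032  1.275 -0.74 ] F [ 1.   0.9 -0.6] M [-0.119  0.038 -0.006] w 9.6
[ 496.34587879 -186.29552035   80.08550517]
```

View pics/wr10.png

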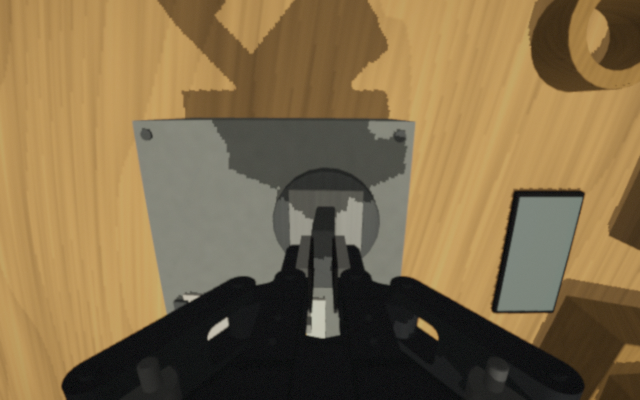

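The pins have released. The remaining travel is about 8 mm.

Emit:
{"name": "apply_moves", "arguments": {
  "linear": [
    [0.2,-0.05,0.01],
    [0.4,-0.05,0.02],
    [0.6,-0.05,0.03],
    [0.75,-0.05,0.03],
    [0.85,-0.05,0.04]
  ],
  "rotation": [
    [0,0,0],
    [0,0,0],
    [0,0,0],
    [0,0,0],
    [0,0,0]
  ],
  "gripper": [0.8,0.8,0.8,0.8,0.8]
}}

```text
clock: 10.45
eef_pos: [493.9, -184.1, 122.9]
eef_rot: [-3.055, 1.529, -2.87]
wrist_force: [-2.0, 1.2, 6.4]
width: 9.5
```

Run:
```python
from h import *
show();print(tip())
s=snap('wrist');W=world(s);p,Rc,st=pose();T=Rc.inv().apply((W-p).reshape(-1,3)).reshape(W.shape)
m=(T[...,0]<20)&(T[...,0]>-27)&(abs(T[...,2])<12)&(T[...,1]>10)&(T[...,1]<18)
for v in range(205,240,4):
    t=T[v][m[v]]
    if len(t): print(v,np.round([t[:,0].mean(),t[:,1].mean(),t[:,2].min(),t[:,2].max()],2))
print('bow top z',np.round(W[244:280:6,324,2],1), 'tool x',np.round(T[244:280:6,324,0],1))
```

```text
t 10.45 p [ 493.9 -184.1  122.9] az z 10.62 xdown [-0.0404 -0.0113 -0.9991] q [-0.565  0.439  1.477 -0.033  1.253 -0.74 ] F [-2.   1.2  6.4] M [ 0.167  0.47  -0.029] w 9.5
[ 496.51547438 -186.76068666   71.7440736 ]
205 [ 15.14  13.97 -11.63  11.69]
209 [ 10.56  12.8  -11.55  11.77]
213 [-0.99 14.2  -4.08  7.35]
217 [-7.77 14.19 -4.43  7.14]
221 [-13.67  14.02  -4.88   6.92]
225 [-19.47  13.98  -4.63   6.73]
229 [-25.13  14.05  -4.99   6.47]
233 [-26.47  12.4   -5.43   6.32]
237 [-26.57  10.22 -10.61  11.49]
bow top z [150.3 150.7 149.1 149.8 150.7 149.5] tool x [-27.5 -27.9 -26.3 -27.  -27.9 -26.7]
```

Run:
```python
from h import *
a=np.array([1,0,.044]);a/=np.linalg.norm(a)
for d in (8,16,24,32,40):
    Q=R.from_rotvec(a*d,degrees=True); print(d,np.round((tip_t-Q.apply(tip_t))/10,3),np.round(a*d,2))
```

```text
8 [-0.002  0.024  0.042] [7.99 0.   0.35]
16 [-0.004  0.043  0.087] [15.98  0.    0.7 ]
24 [-0.006  0.054  0.135] [23.98  0.    1.05]
32 [-0.008  0.059  0.183] [31.97  0.    1.41]
40 [-0.01   0.058  0.232] [39.96  0.    1.76]
```

Emit:
{"name": "apply_moves", "arguments": {
  "linear": [
    [0.03,0.024,0.042],
    [0.03,0.043,0.087],
    [0.03,0.054,0.135]
  ],
  "rotation": [
    [8,0,0.35],
    [16,0,0.7],
    [24,0,1.05]
  ],
  "gripper": [0.8,0.8,0.8],
  "grip_force": 120
}}

```text
clock: 10.88
eef_pos: [494.9, -183.3, 122.9]
eef_rot: [-3.074, 1.53, 2.972]
wrist_force: [-3.1, -0.9, 4.6]
width: 9.4
```

Run:
```python
from h import *
show();print(tip()); snap('wrist','wr11')
```

```text
t 10.88 p [ 494.9 -183.3  122.9] az z -13.64 xdown [-0.0403  0.0069 -0.9992] q [-0.571  0.443  1.471 -0.017  1.266 -0.327] F [-3.1 -0.9  4.6] M [-0.001  0.663  0.14 ] w 9.4
[ 496.24950689 -186.76332729   71.76514119]
```

View pics/wr11.png

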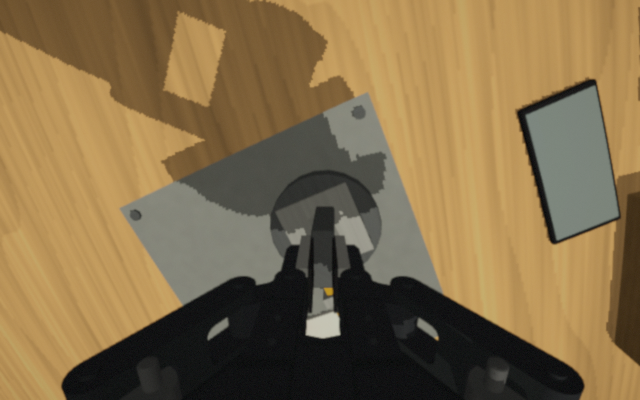

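Emit:
{"name": "apply_moves", "arguments": {
  "linear": [
    [0.01,0.024,0.042],
    [0.01,0.043,0.087],
    [0.01,0.054,0.135],
    [0.01,0.059,0.183],
    [0.01,0.058,0.232]
  ],
  "rotation": [
    [8,0,0.35],
    [16,0,0.7],
    [24,0,1.05],
    [32,0,1.4],
    [40,0,1.76]
  ],
  "gripper": [0.8,0.8,0.8,0.8,0.8]
}}

```text
clock: 11.55
eef_pos: [496.9, -183.2, 122.9]
eef_rot: [-3.123, 1.53, 2.216]
wrist_force: [-4.5, 0.4, 3.7]
width: 9.8
```

Run:
```python
from h import *
show();print(tip())
```

```text
t 11.55 p [ 496.9 -183.2  122.9] az z -54.1 xdown [-0.0242  0.0322 -0.9992] q [-0.584  0.443  1.47   0.014  1.266  0.355] F [-4.5  0.4  3.7] M [0.089 0.822 0.261] w 9.8
[ 495.78858583 -186.68013142   71.77349106]
```

Emit:
{"name": "apply_moves", "arguments": {
  "linear": [
    [0.01,0.024,0.042],
    [0.01,0.043,0.087],
    [0.01,0.054,0.135],
    [0.01,0.06,0.205],
    [0.01,0.06,0.205]
  ],
  "rotation": [
    [8,0,0.35],
    [16,0,0.7],
    [24,0,1.05],
    [36,0,1.6],
    [36,0,1.6]
  ],
  "gripper": [0.8,0.8,0.8,0.8,0.8]
}}

```text
clock: 12.18
eef_pos: [498.2, -184.3, 122.9]
eef_rot: [3.112, 1.53, 1.541]
wrist_force: [-4.2, 2.3, 4.7]
width: 9.1
```

Run:
```python
from h import *
show();print(tip())
s=snap('wrist','wr12'); snap('scene','sc12');s2=snap('top')
W=world(s);p,Rc,st=pose();T=Rc.inv().apply((W-p).reshape(-1,3)).reshape(W.shape)
m=(T[...,0]<20)&(T[...,0]>-27)&(abs(T[...,2])<12)&(T[...,1]>10)&(T[...,1]<18)
for v in range(205,240,4):
    t=T[v][m[v]]
    if len(t): print(v,np.round([t[:,0].mean(),t[:,1].mean(),t[:,2].min(),t[:,2].max()],2))
print('bow top z',np.round(W[244:280:6,324,2],1))
cv2.imwrite('pics/top12.png',cv2.resize(s2['pixels'][180:300,390:520],None,fx=5,fy=5)[:,:,::-1])
cv2.imwrite('pics/wr12c.png',cv2.resize(s['pixels'][150:300,260:390],None,fx=5,fy=4)[:,:,::-1])
```

```text
t 12.18 p [ 498.2 -184.3  122.9] az z -89.99 xdown [ 0.0012  0.0408 -0.9992] q [-0.596  0.437  1.482  0.036  1.245  0.963] F [-4.2  2.3  4.7] M [0.297 0.807 0.24 ] w 9.1
[ 495.35629406 -186.44942525   71.78405558]
205 [ 15.17  15.26 -11.99  11.42]
209 [ 11.09  13.92 -11.37  11.44]
213 [  2.21  14.37 -10.69  11.44]
217 [-7.28 15.32 -4.21  7.42]
221 [-13.53  15.29  -4.62   7.25]
225 [-19.36  15.26  -4.99   7.11]
229 [-24.87  15.27  -4.69   7.07]
233 [-26.65  13.81  -5.16   6.1 ]
237 [-26.36  11.45 -10.37  10.73]
bow top z [149.7 149.7 151.2 149.5 149.7 150. ]
```

View pics/wr12.png

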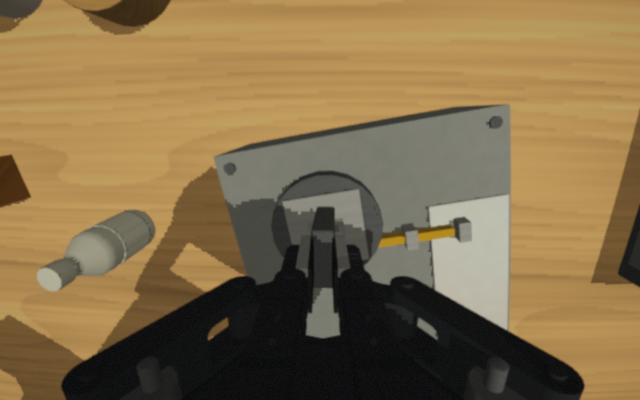

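View pics/wr12c.png

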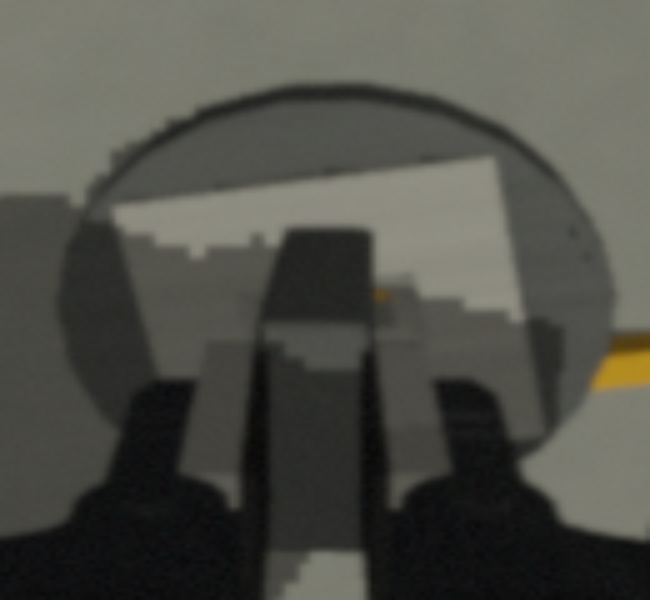

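View pics/sc12.png

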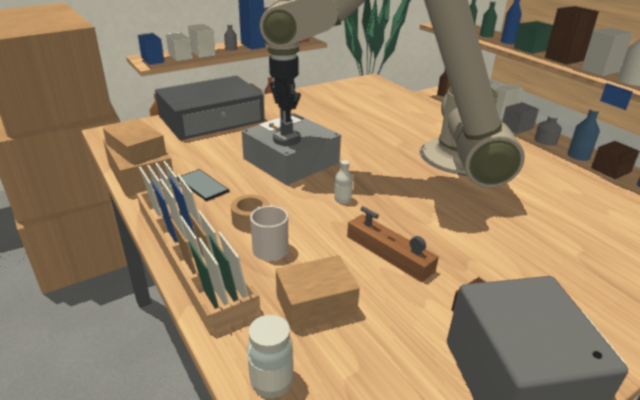

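Emit:
{"name": "apply_moves", "arguments": {
  "linear": [
    [0.01,0.005,0.0],
    [0.01,0.005,0.0],
    [0.01,0.005,0.0]
  ],
  "rotation": [
    [3,0,0.1],
    [3,0,0.1],
    [3,0,0.1]
  ],
  "gripper": [0.8,0.8,0.8]
}}

```text
clock: 12.7
eef_pos: [498.3, -184.3, 122.9]
eef_rot: [3.124, 1.53, 1.506]
wrist_force: [-4.6, 1.9, 5.0]
width: 9.5
```

Run:
```python
from h import *
show();print(tip())
s=snap('wrist')
W=world(s);p,Rc,st=pose();T=Rc.inv().apply((W-p).reshape(-1,3)).reshape(W.shape)
# bow front face normal -> key yaw in grip
m=(T[...,0]<-5)&(T[...,0]>-24)&(T[...,2]>-4)&(T[...,2]<6.3)&(T[...,1]>12)&(T[...,1]<18)
q=T[m]; A=np.c_[q[:,2],q[:,0],np.ones(len(q))]; c=np.linalg.lstsq(A,q[:,1],rcond=None)[0]; print('front face dy/dz deg',np.degrees(np.arctan(c[0])),'n',m.sum())
print('bow top z',np.round(np.nanmedian(W[244:280,324,2]),1))
s0=dict(np.load('s8.npz'));s0['k1']=float(s0['k1'])
```

```text
t 12.7 p [ 498.3 -184.3  122.9] az z -92.71 xdown [ 0.0027  0.0407 -0.9992] q [-0.596  0.436  1.483  0.037  1.244  1.01 ] F [-4.6  1.9  5. ] M [0.202 0.781 0.228] w 9.5
[ 495.29335711 -186.28527677   71.78366592]
front face dy/dz deg -0.1043200502736004 n 230
bow top z 149.9
```

The key is home (bow top at 150 mm), turned about 103° and not twisted in the grip, and the forces are steady and low. Handing in.

Run:
```python
from h import *
print(r.close_job()); show()
```

```text
the job is handed in; nothing more can be done
None
the job is handed in; nothing more can be done
```

I took the rectangular-bow key from the rack's middle slot and pushed it fully home in the lock, wiggling it past the sticky pins. I then turned it clockwise and handed the job in at about 12.7 s, still gripping it at 120 N and holding it turned.

**Last checks:**
- **Depth:** the bow's top measured 149.9 mm above the counter, against 150 mm expected when fully home.
- **Turn:** the gripper turned the key about 103° from where it went in. I saw no twist of the key in the grip. Allowing for the 0.15 rad of play, the plug should be at about 1.65 rad, but I could not see the plug itself.
- **Forces:** steady at 5 N or less on each axis at the end; the highest reading at the end of any move was about 14 N, at the pins.
- **Other things:** the last full scene picture showed the other two keys still in the rack and the counter undisturbed.

**What was off:**
- **Tilt:** the key sat tilted about 2.6° in the jaws after I picked it up, because the arm had settled about 3 mm off to one side. I tilted the tool to bring the key upright before inserting it.
- **Slide:** the bow slid about 1 mm along the pads during the turn.
- **First lock position:** my first lock measurement paired one picture with a later camera pose, so I measured it again before inserting.

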